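# Centre the feeding bottle on the scale and tare

### The job

The small empty feeding bottle stands off-centre on the scale's round pan: without gripping or lifting it, nudge it with light taps of the fingertips to the middle of the pan, so that its foot stands wholly inside the engraved ring, and do not tip it over or knock it off. Then press the oblong tare key fully down and let it come back up. Do not press the round power key or disturb the other things on the table.

Things in the scene. Friction and masses are not known exactly. Their poses are not given: they have to be found in the camera images.
- bottle: Small empty white feeding bottle, open at the top, 56 mm tall, 32 to 60 g, easily tipped. Foot 28 mm in diameter, 6 mm high; round body 42 mm in diameter from 10 to 38 mm above the underside; neck 31 mm in diameter above 44 mm. Origin: centre of the foot's underside; z up. Slides on the pan (friction 0.5 to 0.7), stops when a slow finger stops. A vertical finger meets the body 21 mm from its axis.
- pan_center (a point): Centre of the top face of the scale's flat round steel pan: 96 mm in diameter, 4 mm thick, no rim, top 62 mm above the table and 14 mm above the housing, rigid. A thin dark ring, 44 mm inner diameter, is engraved round this centre (flush, nothing to feel). z is up; its x and y directions mean nothing.
- scale: White compact scale, standing firm; housing 206 mm (x) by 156 mm (y). Origin: centre of its underside; x points from the key deck (front, towards the robot) back to the pan, y to the robot's left, z up. Weighing block (x -35 to 103 mm) 48 mm high, pan centre at x 35, y 0; key deck (x below -56 mm) 34 mm high; sloped display between.
- tare_key_top (a point): Middle of the top face of the tare key: grey oblong key 18 mm (scale x) by 34 mm (scale y), on the key deck at scale x = -80, y = -40 mm, to the right of the display as seen from the robot. Its top stands 40 mm above the table, 6 mm above the deck, and moves down with the key.
- tare_key (a joint): Travel of the tare key in m: 0 up, 0.004 fully down. Springs back; about 1.4 N to start and 4.2 N fully down.
- power_key_top (a point): Middle of the top face of the round power key, 16 mm in diameter, grey, on the key deck at scale x = -80, y = +45 mm (left); top 40 mm above the table. Not to be pressed.
- power_key (a joint): Travel of the power key in m: 0 up, 0.004 fully down; same spring.
- spare_bottle: Bystander: larger clear feeding bottle with white ring and cap, 52 mm in diameter, 103 mm tall, standing loose on the table at one side of the scale. Origin: centre of its underside.
- jar: Bystander: white screw-cap jar, 62 mm in diameter, 82 mm tall, standing loose on the table at one side of the scale. Origin: centre of its underside.
- carton: Bystander: small white carton with a blue band, 55 by 85 by 48 mm, loose on the table behind the scale. Origin: centre of its underside.
Things that resemble listed ones, but are neither listed nor needed, are in the scene too. Leave any red look-alike of the bottle alone.

How it is judged:
By the outcome, as a careful person would: the job done as asked, in the order asked, and still so for the second after the job is handed in, with the robot touching nothing.
It also fails if it takes over 45 s, if anything falls off the work surface, if the arm or the gripper's body presses on something with over 40 N, if the wrist force passes 120 N, or if a joint passes its speed limit or range.

### The arm

A 6-joint arm with a two-finger parallel gripper is mounted at the origin on the work surface. World frame = base frame: x ahead of the robot, y to its left, z up, the work surface at z = 0. Lengths are in m, angles in rad, forces in N, time in s.
With the tool pointing down it reaches from about 0.325 to 0.9 m from the base axis. Payload 3.5 kg.
Tool frame: the origin (TCP) lies midway between the tips of the shut fingers; the grasp point (between the pads) lies 19 mm behind it; z points along the fingers, y is the direction in which the jaws open and shut (so a half turn about z gives the same grasp; the last joint's range is limited). The gripper opens to 85 mm and grips with 20 to 120 N. Pads are 22 mm wide; open, the fingers measure 114 mm over their backs; the gripper's body (76 mm by 85 mm) begins 54 mm behind the grasp point. The pads swing forward as they close: fully open they stand 13 mm farther back than shut.
Start: joints at [-1.347, 0.276, -0.026, 1.268, 0, 1.467], TCP at [0.201, -0.592, 0.231] pointing down, gripper open.
Joint ranges: [-3.12, 3.12], [-0.85, 1.88], [-1.08, 1.24], [-1.95, 2.15], [-1.57, 1.53], [-3.14, 3.14]. Speed limits (rad/s): [2.57, 2.57, 3.14, 3.14, 3.14, 3.14].

### API

Orientations are given as a unit quaternion [w, x, y, z].
In Python, from bench import monitor, vision, workorder gives the robot as it stands.
- The arm moves only by the tool arm_command, never from a script. Its argument "moves" is one flat list of numbers, 7 for each row, row after row: the opening, from 0 (shut) to 1 (fully open), then the shift along the tool's x, y, z in m, then the turn, a rotation vector about the tool's x, y, z in rad. A call has 1 to 8 rows; each row is the pose to reach, as a shift and turn from the pose commanded when the call began, along the tool's axes at that moment; what a row does not reach only later rows make up. A row lasts 1/8 s, in which the tool goes at most 62.5 mm and 10.7 degrees, less where a joint would pass 70% of its speed; a pose out of reach is approached as far as the arm can. A call with a gripper value outside its range is refused whole. The fingers move at their own pace and stop on an object; the grip force is fixed at half the most. Time passes only in rows, so rows that repeat a pose let the fingers close. It gives the time, the measured TCP pose, the force and the opening at its end, in the units of the state.
- monitor.get_obs(): the state, without advancing time (a new reading comes with each control period).
- vision.grab_frame(name): name is "scene" or "top" or "wrist"; returns the picture (384x512x3 uint8, red, green, blue); there is no depth.
- vision.get_calibration(name): a dict with "fx", "fy", "cx", "cy" (pixels), "world_from_camera" (4x4, takes a point from camera to world coordinates); the wrist camera has in their place "T_tool_cam" (4x4, takes a point from camera to tool coordinates, whose origin is the TCP and whose axes are the flange's). Camera axes: x right, y down, z forward; pixel columns grow to the right and rows downward; lengths in m; the calibration is good to about 2 mm. A picture is of the moment at which its call begins: read the wrist's pose just before it. get_calibration takes no time and is no camera call.
- workorder.job_done(): hands the job in, once; it reports no verdict.
Trained networks look in the newest picture that a camera, given by its name, has taken for a name from the list of things; names that differ only in an ending like _2 or _b are one class to them, and where a whole thing is asked for, a point or a joint stands for the part that bears it (a point fixed in the world has none). Each returns a list of dicts, best first, with "conf" (0 to 1); they miss things now and then, are a little off and sometimes report something else, mostly with a low value. They report only what shows in the picture. A call takes as long as a camera call. They do not tell look-alikes from the thing itself.
- vision.find_in(name, camera): "rect" ([centre column, centre row, width, height] in pixels, round what is visible of it).
- vision.silhouettes(name, camera): "mask" (384x512 bool, what is visible of it) and "rect" ([centre column, centre row, width, height] in pixels, round what is visible of it).
The state is a dict: "time_s": time; "joint_positions": joint angles; "dq": joint speeds; "joint_torque": joint torques, N m; "tcp_pos": TCP position; "eef_rot": TCP orientation; "contact_force": force on the tool from outside, world axes, zero at the start; "ft_torque": the same for the moment, N m; "grip_width": finger opening in m.
Only numpy, scipy, OpenCV 4.12 (cv2) and the standard library are available. Lean on these libraries where they do the work, as an engineer would, in place of code of your own. Each camera call takes 0.05 s, during which the arm holds its last target. There are 200 camera calls.

## Working session

There is one attempt and no reset: what is moved stays moved. The work goes in short steps, Python scripts to look and compute and a tool call to move; the robot and the scene stay as the last step left them, time stands still between calls to the robot, and variables do not carry over. Pictures are saved under pics/ and viewed, about 8 in all and at most 12, crops included, and the job is handed in when it is done.

Besides the shell and the picture viewer there is one more tool, called after "Emit:" as name(argument=value, ...) on one line, values as JSON. arm_command: Moves the arm, as the interface text tells. Its arguments: {"type":"object","properties":{"moves":{"type":"array","items":{"type":"number"}}},"required":["moves"]}

```bash
mkdir -p pics; ls; python3 - <<'E'
from bench import monitor, vision
import cv2,numpy as np
o=monitor.get_obs();print({k:np.round(v,3).tolist() for k,v in o.items()})
for c in("scene","top"):
    im=vision.grab_frame(c);cv2.imwrite(f"pics/{c}0.png",im[...,::-1])
    k=vision.get_calibration(c);print(c,k)
    for n in("bottle","scale","tare_key","power_key","pan_center","spare_bottle","jar","carton"):
        try: print(n,[(np.round(r["rect"]).tolist(),round(r["conf"],2)) for r in vision.find_in(n,c)])
        except Exception as e: print(n,e)
print(vision.get_calibration("wrist"))
a=cv2.imread("pics/scene0.png");b=cv2.imread("pics/top0.png")
E
```

```text
pics
{'time_s': 0.0, 'joint_positions': [-1.347, 0.277, -0.028, 1.268, 0.0, 1.467], 'dq': [-0.001, -0.001, -0.001, -0.0, -0.002, -0.0], 'joint_torque': [0.002, -44.55, 29.521, 0.016, -0.0, 0.0], 'tcp_pos': [0.2, -0.591, 0.23], 'eef_rot': [-0.001, 0.987, 0.163, -0.0], 'contact_force': [0.39, -0.84, -0.684], 'ft_torque': [-0.018, 0.018, 0.002], 'grip_width': 0.086}
scene {'fx': 461.16130346054723, 'fy': 461.16130346054723, 'cx': 251.25693014385357, 'cy': 191.547889434481, 'world_from_camera': array([[ 0.18401432,  0.81854615, -0.54416994,  1.30213484],
       [ 0.98291986, -0.15171993,  0.1041615 , -0.07872556],
       [ 0.00269957, -0.55404265, -0.83248391,  1.12099274],
       [ 0.        ,  0.        ,  0.        ,  1.        ]])}
bottle [([168.0, 185.0, 16.0, 19.0], 0.79), ([153.0, 252.0, 20.0, 15.0], 0.72), ([121.0, 180.0, 10.0, 19.0], 0.49)]
scale [([179.0, 194.0, 69.0, 73.0], 0.77)]
tare_key [([158.0, 171.0, 10.0, 6.0], 0.63)]
power_key []
pan_center [([178.0, 194.0, 32.0, 33.0], 0.91), ([157.0, 170.0, 7.0, 6.0], 0.64)]
spare_bottle [([238.0, 175.0, 23.0, 29.0], 0.7)]
jar [([120
[... 679 characters left out ...]
are_key [([339.0, 243.0, 13.0, 8.0], 0.38)]
power_key []
pan_center [([321.0, 205.0, 35.0, 35.0], 0.73)]
spare_bottle [([252.0, 222.0, 19.0, 16.0], 0.73)]
jar [([377.0, 195.0, 28.0, 15.0], 0.67)]
carton [([308.0, 144.0, 31.0, 23.0], 0.72)]
{'fx': 289.99999646788416, 'fy': 289.99999646788416, 'cx': 253.90554604477077, 'cy': 188.08549154902664, 'T_tool_cam': array([[-5.26236005e-05, -9.65649404e-01, -2.59848468e-01,
         6.53772889e-02],
       [ 9.99999916e-01,  5.46081744e-05, -4.05451484e-04,
         2.58672059e-04],
       [ 4.05713834e-04, -2.59848468e-01,  9.65649320e-01,
        -1.44559861e-01],
       [ 0.00000000e+00,  0.00000000e+00,  0.00000000e+00,
         1.00000000e+00]])}
```

View pics/scene0.png

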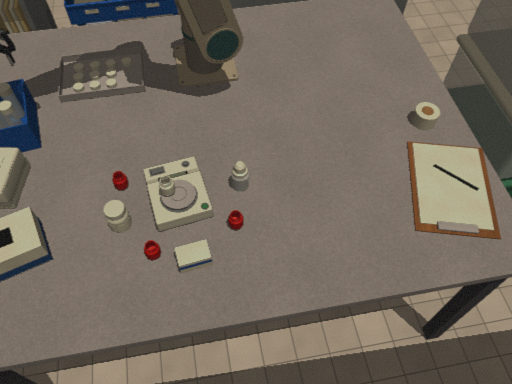

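View pics/top0.png

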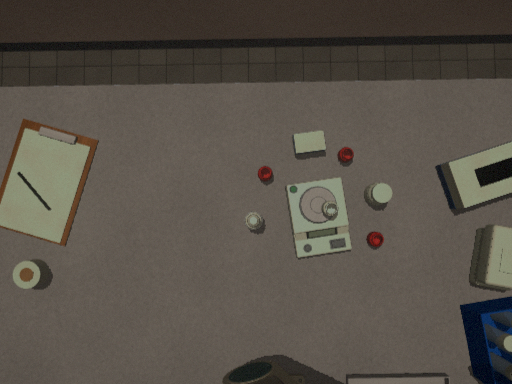

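The white bottle-like thing at top (329,208) / scene (167,185) stands on the pan: that is the one I want. The red look-alikes are at top (376,240), (265,174) and (346,154), scene (121,180), (152,250) and (236,220). The spare bottle is at top (254,221). The tare key is the oblong at top (338,243); the round power key is at (308,248).

```bash
cat > h.py <<'E'
from bench import monitor, vision
import cv2,numpy as np
from scipy.spatial.transform import Rotation as R
def tool():
    o=monitor.get_obs();q=o["eef_rot"];T=np.eye(4)
    T[:3,:3]=R.from_quat([q[1],q[2],q[3],q[0]]).as_matrix();T[:3,3]=o["tcp_pos"];return T
def cam(c):
    k=vision.get_calibration(c)
    return k,(tool()@k["T_tool_cam"] if c=="wrist" else k["world_from_camera"])
def ray(c,u,v,z):
    k,T=cam(c);d=T[:3,:3]@[(u-k["cx"])/k["fx"],(v-k["cy"])/k["fy"],1]
    return T[:3,3]+d*(z-T[2,3])/d[2]
def proj(c,p):
    k,T=cam(c);q=T[:3,:3].T@(np.array(p)-T[:3,3]);return np.array([k["fx"]*q[0]/q[2]+k["cx"],k["fy"]*q[1]/q[2]+k["cy"]])
def to_tool(p): return np.linalg.inv(tool())@np.r_[p,1]
E
python3 - <<'E'
from h import *
np.set_printoptions(precision=4,suppress=True)
pan=ray("top",319.5,204.5,.062);print("pan",pan)
print("pan scene",ray("scene",179,195,.062))
for c,p in(("top",(329,209)),("scene",(167,186))): print("bottle@mid",ray(c,*p,.092))
t=ray("top",338,243,.040);w=ray("top",308,248,.040);print(t,w)
print("yaw",np.degrees(np.arctan2(*(w-t)[[1,0]]))-90)
b=cv2.imread("pics/top0.png")[160:270,240:400];cv2.imwrite("pics/crop.png",cv2.resize(b,None,fx=5,fy=5,interpolation=3))
T=tool();print(T)
print("pan in tool",to_tool(pan))
E
```

```text
pan [ 0.5781 -0.1477  0.062 ]
pan scene [ 0.585  -0.1432  0.062 ]
bottle@mid [ 0.5649 -0.1683  0.092 ]
bottle@mid [ 0.5704 -0.1704  0.092 ]
[ 0.4707 -0.1998  0.04  ] [ 0.4582 -0.1161  0.04  ]
yaw 8.5003763674585
[[ 0.9471  0.321  -0.      0.2006]
 [ 0.321  -0.9471 -0.     -0.5919]
 [-0.      0.     -1.      0.2313]
 [ 0.      0.      0.      1.    ]]
pan in tool [ 0.5    -0.2995  0.1693  1.    ]
```

View pics/crop.png

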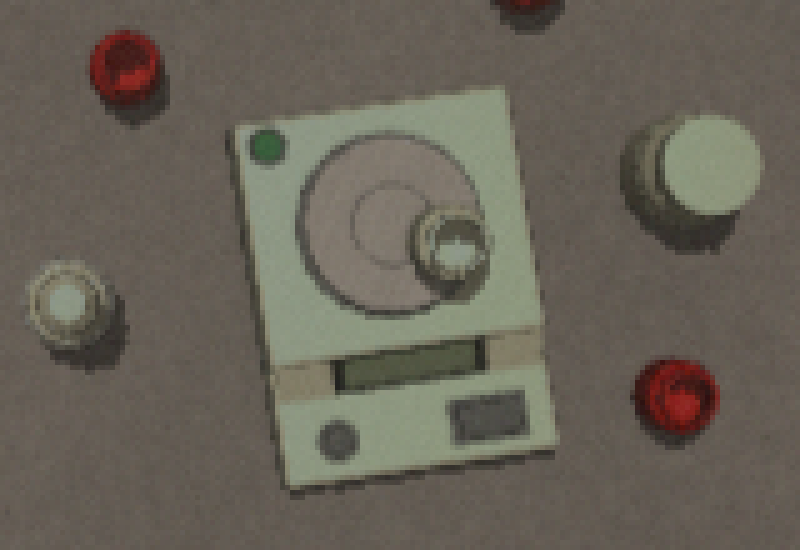

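The close crop confirms it: the white bottle is at crop (450,245), right-front of the ring at (395,223). The tare key is at (490,417) and the power key at (338,440). Next I go above it for a wrist look.

Emit:
arm_command(moves=[0,0.06,-0.035,0,0,0,-0.09,0,0.12,-0.07,0,0,0,-0.19,0,0.17,-0.1,0,0,0,-0.28,0,0.22,-0.13,0,0,0,-0.37,0,0.27,-0.16,0,0,0,-0.46,0,0.32,-0.19,0,0,0,-0.55,0,0.37,-0.22,0,0,0,-0.64,0,0.42,-0.25,0,0,0,-0.74])

```text
time_s: 1.9
tcp_pos: [0.5193, -0.2188, 0.2316]
eef_rot: [0.0, 0.86, 0.51, 0.0]
contact_force: [0.6, -1.2, 1.1]
grip_width: 0.0001
```

```bash
cat > look.py <<'E'
from h import *
import sys
np.set_printoptions(precision=4,suppress=True)
im=vision.grab_frame("wrist");print("tcp",tool()[:3,3],"yaw",np.degrees(np.arctan2(tool()[1,0],tool()[0,0])),"t",monitor.get_obs()["time_s"])
cv2.imwrite(f"pics/{sys.argv[1]}.png",im[...,::-1])
for n,z in(("bottle",.09),("pan_center",.062),("tare_key",.04)):
    for r in vision.find_in(n,"wrist")[:3]: print(n,np.round(r["rect"]),round(r["conf"],2),ray("wrist",*r["rect"][:2],z))
E
python3 look.py w1
```

```text
tcp [ 0.5232 -0.2136  0.2316] yaw 61.7856192428479 t 1.95
bottle [276. 112.  47.  50.] 0.75 [ 0.57   -0.1707  0.09  ]
bottle [414.  92.  54.  43.] 0.74 [ 0.692  -0.2162  0.09  ]
bottle [271. 226.   5.   4.] 0.4 [ 0.5122 -0.2714  0.09  ]
pan_center [270.  81.  95.  97.] 0.89 [ 0.5788 -0.1436  0.062 ]
tare_key [212. 176.  29.  31.] 0.77 [ 0.4695 -0.2045  0.04  ]
```

View pics/w1.png

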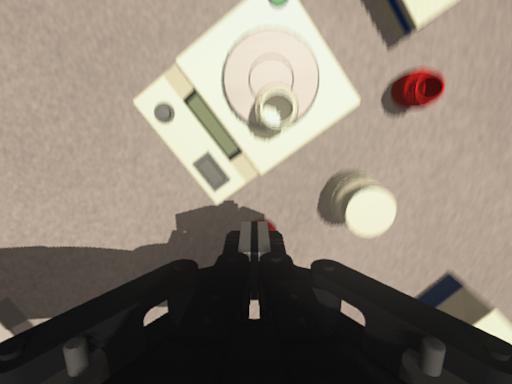

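Wrist view: bottle at (276,108), ring centre at about (271,78), red look-alike at (418,88), jar at (368,208). The arm was still moving in that picture, so I go to the pre-push station, above and behind the bottle, and measure there at rest.

Emit:
arm_command(moves=[0,0.013,0.012,0.02,0,0,-0.03,0,0.025,0.022,0.04,0,0,-0.06,0,0.027,0.024,0.05,0,0,-0.07,0,0.027,0.024,0.05,0,0,-0.07,0,0.027,0.024,0.05,0,0,-0.07,0,0.027,0.024,0.05,0,0,-0.07])

```text
time_s: 2.85
tcp_pos: [0.5524, -0.2087, 0.1822]
eef_rot: [0.001, 0.843, 0.538, 0.0]
contact_force: [-1.1, -0.4, -0.0]
grip_width: -0.0002
```

```bash
python3 look.py w2; python3 -c "
import cv2;a=cv2.imread('pics/w2.png')[0:260,130:430];cv2.imwrite('pics/w2c.png',cv2.resize(a,None,fx=2.3,fy=2.3))"
```

```text
tcp [ 0.5525 -0.2086  0.1822] yaw 65.11512251399918 t 2.9
bottle [416. 127.  59.  47.] 0.73 [ 0.6925 -0.216   0.09  ]
bottle [128. 132.  18.  13.] 0.6 [ 0.481  -0.1226  0.09  ]
bottle [253. 145.  55.  52.] 0.56 [ 0.5677 -0.1736  0.09  ]
pan_center [249. 101. 110. 110.] 0.79 [ 0.5794 -0.1408  0.062 ]
tare_key [182. 204.  32.  36.] 0.61 [ 0.4725 -0.2029  0.04  ]
```

View pics/w2c.png

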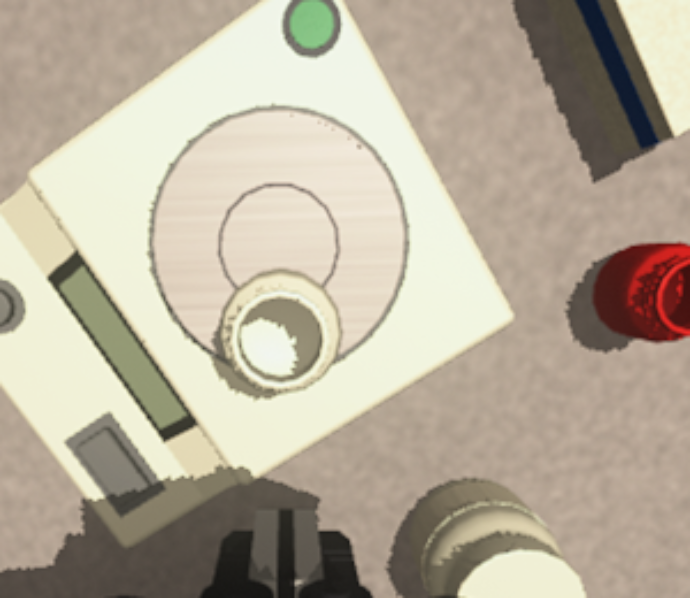

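```bash
python3 - <<'E'
from h import *
np.set_printoptions(precision=4,suppress=True)
p=ray("wrist",130+279/2.3,242/2.3,.062); b=ray("wrist",130+281/2.3,344/2.3,.118)
print(p,b,p-b,np.degrees(np.arctan2(*(p-b)[[1,0]])))
# project body bottle outline check
for z,r in((.118,.0155),(.1,.021),(.072,.021)):
    q=np.array([(proj("wrist",[b[0]+r*np.cos(a),b[1]+r*np.sin(a),z])-[130,0])*2.3 for a in np.linspace(0,6.28,40)]);print(z,q.min(0),q.max(0))
print("pan tool",to_tool(p),"bottle tool",to_tool([b[0],b[1],.062]))
E
```

```text
[ 0.5795 -0.1445  0.062 ] [ 0.5672 -0.1736  0.118 ] [ 0.0124  0.029  -0.056 ] 66.92374052114235
0.118 [231.4437 293.409 ] [330.4912 392.5604]
0.1 [219.3005 273.262 ] [343.1383 397.6189]
0.072 [226.2625 271.0756] [336.8676 382.5053]
pan tool [ 0.0694 -0.0024  0.1199  1.    ] bottle tool [ 0.0379 -0.0014  0.1199  1.    ]
```

Ring centre and rim project consistently. The bottle has to go about 31 mm along tool x, 67° in the world, and the tool is already lined up at 65°. I descend behind it.

Emit:
arm_command(moves=[0,-0.01,-0.002,0.01,0,0,-0.03,0,-0.01,-0.002,0.035,0,0,-0.03,0,-0.01,-0.002,0.06,0,0,-0.03,0,-0.01,-0.002,0.085,0,0,-0.03,0,-0.01,-0.002,0.1,0,0,-0.03,0,-0.01,-0.002,0.109,0,0,-0.03,0,-0.01,-0.002,0.109,0,0,-0.03])

```text
time_s: 3.92
tcp_pos: [0.546, -0.2164, 0.0721]
eef_rot: [-0.0, 0.835, 0.551, -0.0]
contact_force: [0.1, -0.6, 0.7]
grip_width: 0.0001
```

Emit:
arm_command(moves=[0,0.003,0,0,0,0,0,0,0.006,0,0,0,0,0,0,0.009,0,0,0,0,0,0,0.0115,0,0,0,0,0,0,0.014,0,0,0,0,0,0,0.016,0,0,0,0,0,0,0.018,0,0,0,0,0,0,0.02,0,0,0,0,0])

```text
time_s: 4.92
tcp_pos: [0.554, -0.1981, 0.0723]
eef_rot: [0.0, 0.835, 0.551, -0.0]
contact_force: [-0.5, -0.6, 0.4]
grip_width: -0.0003
```

```bash
python3 look.py w3
```

```text
tcp [ 0.5541 -0.1979  0.0723] yaw 66.85729274201998 t 4.975
bottle [258. 193. 106. 112.] 0.88 [ 0.5672 -0.1721  0.09  ]
bottle [485. 160.  50.  71.] 0.82 [ 0.6651 -0.1978  0.09  ]
pan_center [256. 109. 186. 174.] 0.61 [ 0.581  -0.1381  0.062 ]
tare_key [141. 258.  42.  40.] 0.91 [ 0.4719 -0.1967  0.04  ]
tare_key [485.  34.  54.  67.] 0.6 [ 0.713  -0.1506  0.04  ]
```

View pics/w3.png

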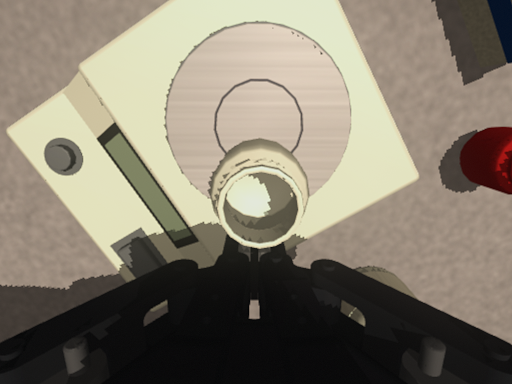

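Seen from w3: the bottle rim is at (260,207), right at the fingertips and upright; the ring centre is at (259,121). I push on 20 mm, slowly.

Emit:
arm_command(moves=[0,0.002,0,0,0,0,0,0,0.004,0,0,0,0,0,0,0.006,0,0,0,0,0,0,0.008,0,0,0,0,0,0,0.01,0,0,0,0,0,0,0.012,0,0,0,0,0,0,0.014,0,0,0,0,0,0,0.016,0,0,0,0,0])

```text
time_s: 6.12
tcp_pos: [0.5604, -0.1833, 0.0723]
eef_rot: [-0.0, 0.835, 0.551, 0.0]
contact_force: [0.3, -0.4, 0.2]
grip_width: 0.0003
```

Emit:
arm_command(moves=[0,0.0015,0,0,0,0,0,0,0.003,0,0,0,0,0,0,0.004,0,0,0,0,0,0,0.004,0,0,0,0,0])

```text
time_s: 6.62
tcp_pos: [0.5619, -0.1796, 0.0723]
eef_rot: [-0.0, 0.835, 0.551, 0.0]
contact_force: [-1.4, -1.1, -0.1]
grip_width: -0.0001
```

```bash
python3 look.py w4
```

```text
tcp [ 0.5619 -0.1797  0.0723] yaw 66.85679331574758 t 6.675
bottle [258. 195.  99. 112.] 0.97 [ 0.5748 -0.1548  0.09  ]
bottle [482. 190.  57.  70.] 0.71 [ 0.6688 -0.1925  0.09  ]
pan_center [256. 153. 179. 169.] 0.57 [ 0.5796 -0.1404  0.062 ]
tare_key [145. 290.  44.  45.] 0.73 [ 0.4699 -0.2011  0.04  ]
```

View pics/w4.png

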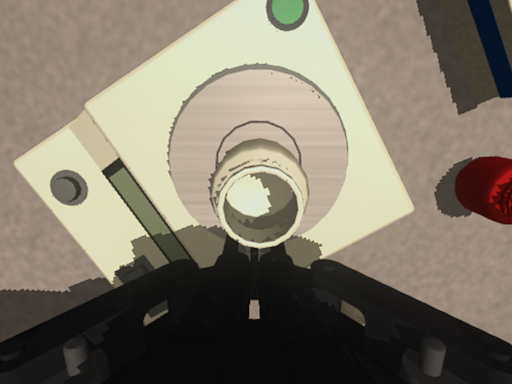

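```bash
python3 - <<'E'
from h import *
np.set_printoptions(precision=4,suppress=True)
b=ray("wrist",260.5,207,.118)
pt=ray("wrist",259,121.5,.062); T=tool(); p=pt-T[:3,0]*.0225
for x in(p,b,[.5795,-.1445,.062]): print(np.array(x),(np.linalg.inv(T)@np.r_[x,1])[:2])
E
```

```text
[ 0.5788 -0.1466  0.062 ] [0.0371 0.0026]
[ 0.5765 -0.1515  0.118 ] [0.0317 0.0023]
[ 0.5795 -0.1445  0.062 ] [0.0393 0.0024]
```

The bottle is 0.3 mm off sideways and 5.5 to 7.5 mm short: one more tap of 6.5 mm, then back off and up.

Emit:
arm_command(moves=[0,0.0015,0,0,0,0,0,0,0.003,0,0,0,0,0,0,0.0045,0,0,0,0,0,0,0.0055,0,0,0,0,0,0,0.0065,0,0,0,0,0,0,0.0065,0,0,0,0,0,0,0.003,0,0,0,0,0,0,-0.005,0,0,0,0,0])

```text
time_s: 7.82
tcp_pos: [0.5598, -0.1845, 0.0723]
eef_rot: [-0.0, 0.834, 0.551, -0.0]
contact_force: [0.9, -0.1, 0.0]
grip_width: -0.0006
```

Emit:
arm_command(moves=[0,-0.01,0,0,0,0,0,0,-0.02,0,-0.015,0,0,0,0,-0.02,0,-0.045,0,0,0,0,-0.02,0,-0.08,0,0,0,0,-0.02,0,-0.1,0,0,0,0,-0.02,0,-0.1,0,0,0,0,-0.02,0,-0.1,0,0,0])

```text
time_s: 8.7
tcp_pos: [0.5515, -0.2028, 0.1719]
eef_rot: [-0.0, 0.835, 0.551, -0.0]
contact_force: [-0.3, 1.1, -0.3]
grip_width: 0.0
```

```bash
python3 look.py w5; python3 -c "
import cv2;a=cv2.imread('pics/w5.png')[0:260,100:430];cv2.imwrite('pics/w5c.png',cv2.resize(a,None,fx=2.3,fy=2.3))"
```

```text
tcp [ 0.5512 -0.2026  0.1713] yaw 66.83715230455371 t 8.75
bottle [427. 140.  62.  47.] 0.97 [ 0.6905 -0.2155  0.09  ]
bottle [258. 113.  58.  59.] 0.73 [ 0.5784 -0.1454  0.09  ]
pan_center [258. 112. 117. 121.] 0.84 [ 0.5788 -0.1444  0.062 ]
tare_key [180. 209.  29.  36.] 0.64 [ 0.4709 -0.2009  0.04  ]
```

View pics/w5c.png

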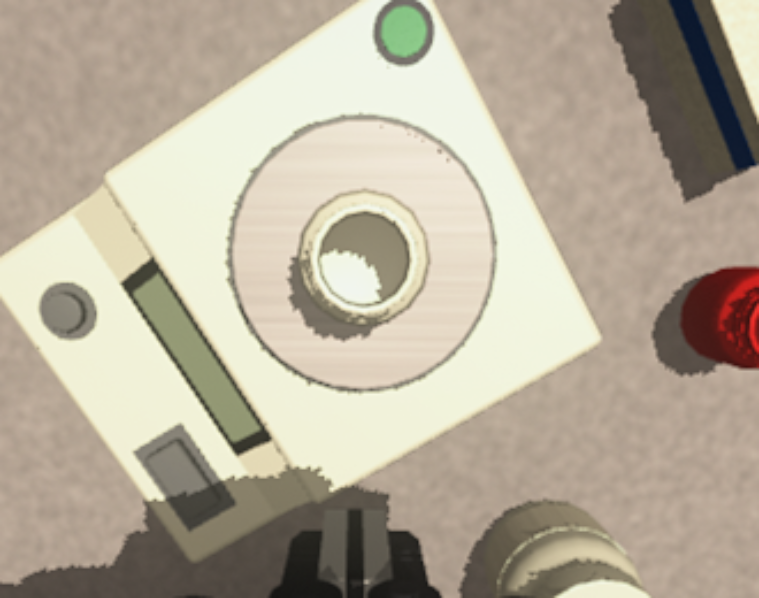

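```bash
python3 - <<'E'
from h import *
np.set_printoptions(precision=4,suppress=True)
f=lambda u,v,z:ray("wrist",100+u/2.3,v/2.3,z)
# pan centre fit: project model circle
p0=f(363,253,.062)
q=np.array([(proj("wrist",[p0[0]+.048*np.cos(a),p0[1]+.048*np.sin(a),.062])-[100,0])*2.3 for a in np.linspace(0,6.28,60)]);print(q.min(0),q.max(0))
b=f(365,258,.118);print("pan",p0,"bottle",b,"dist",np.linalg.norm((p0-b)[:2]))
t=f(185,477,.040);w=f(68,311,.040);print("tare",t,"power",w,np.linalg.norm(t-w))
a=w-t;yaw=np.arctan2(a[1],a[0])-np.pi/2;c,s=np.cos(yaw),np.sin(yaw);print("yaw",np.degrees(yaw))
print("tare from pan",p0[:2]+[c*-115-s*-40*1,s*-115+c*-40]*np.array(1e-3))
print("tare tool",to_tool(t))
E
```

```text
[232.2109 110.3278] [493.9744 381.7013]
pan [ 0.5797 -0.1434  0.062 ] bottle [ 0.5791 -0.1447  0.118 ] dist 0.0014147105034947867
tare [ 0.4718 -0.1998  0.04  ] power [ 0.4602 -0.1172  0.04  ] 0.08341784461789409
yaw 7.9616507025762715
tare from pan [ 0.4713 -0.1989]
tare tool [-0.0289 -0.0738  0.1312  1.    ]
```

The bottle stands upright, 1.5 to 3 mm from the ring centre (tolerance 8 mm). Now over the tare key at (0.4715, -0.1995), turned 31° to line up with the key.

Emit:
arm_command(moves=[0,-0.007,-0.018,0,0,0,-0.13,0,-0.015,-0.037,0,0,0,-0.27,0,-0.022,-0.056,0,0,0,-0.4,0,-0.029,-0.073,0.02,0,0,-0.54,0,-0.029,-0.073,0.06,0,0,-0.54,0,-0.029,-0.073,0.1,0,0,-0.54,0,-0.029,-0.073,0.12,0,0,-0.54,0,-0.029,-0.073,0.12,0,0,-0.54])

```text
time_s: 9.9
tcp_pos: [0.4713, -0.1994, 0.05]
eef_rot: [-0.003, 0.657, 0.754, -0.001]
contact_force: [-0.3, 1.1, 1.7]
grip_width: -0.0002
```

```bash
python3 look.py w6
```

```text
tcp [ 0.4727 -0.2001  0.0514] yaw 97.7982058356635 t 9.95
bottle [493. 179.  39.  92.] 0.68 [ 0.5576 -0.1488  0.09  ]
pan_center [452. 165. 118. 204.] 0.94 [ 0.5616 -0.1487  0.062 ]
tare_key [252. 216.  31.  28.] 0.82 [ 0.4724 -0.1953  0.04  ]
```

View pics/w6.png

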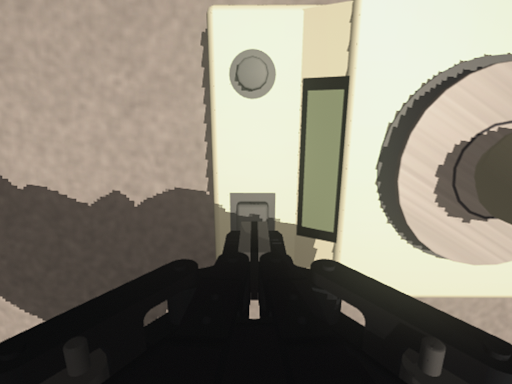

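The fingertips are over the middle of the key (column 254). I press in steps and watch the force.

Emit:
arm_command(moves=[0,0,0,0.005,0,0,0,0,0,0,0.009,0,0,0,0,0,0,0.011,0,0,0,0,0,0,0.013,0,0,0,0,0,0,0.0145,0,0,0,0,0,0,0.0145,0,0,0])

```text
time_s: 10.85
tcp_pos: [0.4735, -0.2006, 0.0379]
eef_rot: [-0.0, 0.657, 0.754, -0.0]
contact_force: [-1.2, 0.9, 2.8]
grip_width: 0.0
```

Emit:
arm_command(moves=[0,0,0,0.001,0,0,0,0,0,0,0.002,0,0,0,0,0,0,0.002,0,0,0])

```text
time_s: 11.22
tcp_pos: [0.4735, -0.2006, 0.036]
eef_rot: [-0.0, 0.657, 0.754, -0.0]
contact_force: [-1.6, 1.2, 5.2]
grip_width: 0.0001
```

Emit:
arm_command(moves=[0,0,0,0.0005,0,0,0,0,0,0,0.001,0,0,0,0,0,0,0.001,0,0,0])

```text
time_s: 11.6
tcp_pos: [0.4735, -0.2007, 0.0359]
eef_rot: [-0.0, 0.657, 0.754, -0.0]
contact_force: [-3.9, 1.6, 10.7]
grip_width: 0.0001
```

It bottomed: the tip stops at 0.0359 with the force up to 10.7 N. I release straight up and retreat.

Emit:
arm_command(moves=[0,0,0,-0.003,0,0,0,0,0,0,-0.01,0,0,0,0,0,0,-0.04,0,0,0,0,0,0,-0.09,0,0,0,0,0,0,-0.14,0,0,0,0,-0.03,0,-0.16,0,0,0,0,-0.05,0,-0.16,0,0,0,0,-0.05,0,-0.16,0,0,0])

```text
time_s: 12.6
tcp_pos: [0.48, -0.2511, 0.1935]
eef_rot: [-0.001, 0.658, 0.753, -0.0]
contact_force: [-0.7, 0.5, -0.5]
grip_width: 0.0003
```

```bash
python3 look.py w7; python3 -c "
from h import *
im=vision.grab_frame('top')[...,::-1];cv2.imwrite('pics/t1.png',im)
s=cv2.resize(im[160:270,240:400],(560,385),interpolation=3)
w=cv2.imread('pics/w7.png');w=cv2.resize(w,(240,180));o=np.zeros((565,560,3),np.uint8);o[:385]=s;o[385:,:240]=w
g=vision.grab_frame('scene')[160:240,110:250,::-1];o[385:,240:]=cv2.resize(g,(320,180));cv2.imwrite('pics/f.png',o)"
```

```text
tcp [ 0.4793 -0.25    0.1929] yaw 97.72115202881565 t 12.65
bottle [477. 186.  67.  43.] 0.85 [ 0.6727 -0.222   0.09  ]
bottle [399.  75.  74.  58.] 0.62 [ 0.5813 -0.1421  0.09  ]
bottle [247. 216.  31.  30.] 0.6 [ 0.4758 -0.277   0.09  ]
pan_center [378.  79. 107. 113.] 0.85 [ 0.5757 -0.1425  0.062 ]
tare_key [251. 128.  18.  32.] 0.91 [ 0.4688 -0.2012  0.04  ]
```

View pics/w7.png

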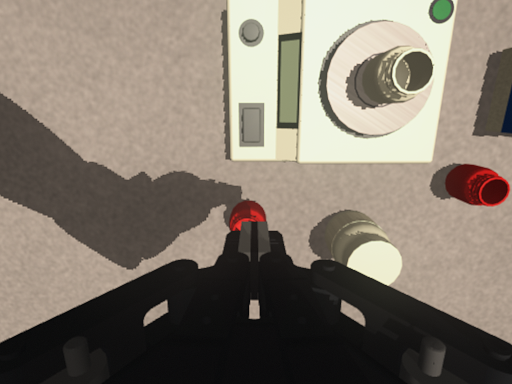

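View pics/f.png

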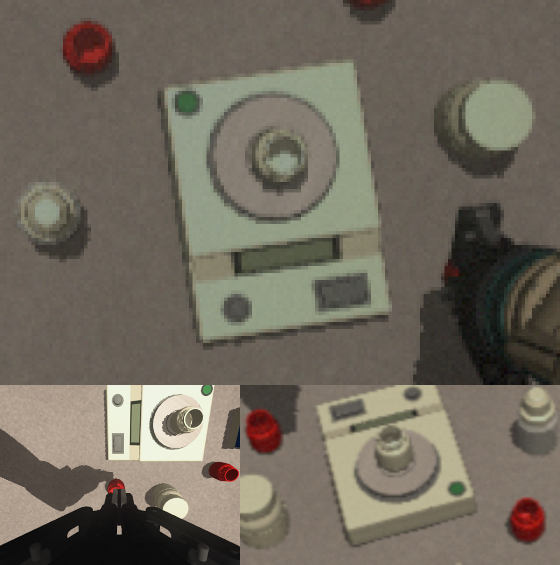

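The bottle stands upright in the middle of the pan (w7: about (400,72), seen obliquely; composite top view (280,155) against the pan at (273,156), a shift that parallax explains). The tare key is up, the neighbours are undisturbed and the arm is clear.

```bash
python3 -c "
from bench import workorder;print(workorder.job_done())"
```

```text
the job is handed in; nothing more can be done
None
```

I nudged the white bottle about 30 mm across the pan with the shut fingertips, in short slow pushes and without gripping or lifting it. Then I pressed the tare key until it bottomed and released it. I handed the job in at about 13 s, with the robot clear of everything.

- **Bottle:** it stands upright. The close wrist picture put it 1.5 to 3 mm from the pan centre, against 8 mm allowed. The body hides most of the ring in the pictures, so "foot wholly inside" comes from that measurement, not from seeing the whole ring. The pan outline was up to 4 mm off my projected one in that picture, about 2 mm at its centre. That spread is included in the 1.5 to 3 mm.
- **Tare key:** the tip stopped at z = 0.0359 with the force rising to 10.7 N, so the key was fully down. It looked up again in the last picture.
- **Rest of the table:** I did not touch the power key, and the other things on the table looked undisturbed in the last pictures.

No check failed.

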